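# Load a valve body through the dust flap of a blow-off chamber

### The job

Pick up the white flanged valve body and lay it lengthwise in the yellow tray that waits on the guide track, then push the loaded tray through the orange spring flap, all the way in to the stop, so that the flap falls shut behind the valve body. Leave the grey valve body and everything else on the bench where they are.

Things in the scene. Friction and masses are not known exactly. Their poses are not given: they have to be found in the camera images.
- white_valve_center (a point): Centre of the white valve body (0.26 to 0.48 kg): two round flanges 60 mm in diameter, 12 mm thick, joined by a round barrel 40 mm in diameter, 76 mm long; 100 mm overall (steel bolt ends stick out 4 mm, only seen). Lies on its flange rims, centre 30 mm above the bench; it rolls if nudged. x axis = along the barrel; both ends alike. Grip across the barrel, between the flanges.
- grey_valve_center (a point): Centre of a second valve body of the same shape and size, but dark grey. Not wanted: leave it where it is. x axis = along the barrel. The two valve bodies may have swapped places.
- tray_seat (a point): Centre of a valve body seated in the yellow tray, 36 mm above the tray's underside. x axis = tray's long axis, towards the flap. The loose tray (0.24 to 0.39 kg) stands on the track, outside. Its cradle is 118 x 110 mm, walls 18 mm high, 110 mm long inside; the flanges rest on two black lengthwise ribs 30 mm apart, tops 10 mm above the underside. Behind it a tongue runs to the push plate.
- push_plate (a point): Middle of the outer face of the tray's upright push plate (90 mm wide, 50 mm high, 6 mm thick), 25 mm above the tray's underside and 161 mm behind tray_seat, at the end of the tongue (50 mm wide, 12 mm high). Axes as tray_seat. Pushing the loaded tray takes some 5 to 15 N, flap included. With the tray home, the plate stays outside the flap and the tongue passes under it.
- doorway (a point): Middle of the doorway's threshold, in the plane of the closed flap, on top of the fixed track plate (8 mm above the bench). x axis = the way in, y left, z up. Doorway 116 mm wide, 100 mm high. The track reaches 345 mm out in front, 150 mm wide; its two steel rails, 116 mm apart and 12 mm high, guide the tray with 3 mm of play each side, in through the doorway.
- hood_edge (a point): Middle of the lower front edge of the blue hood over the doorway, 108 mm above the bench, 28 mm in front of the flap plane; the hood rises 57 mm from it. A gripper held upright meets it before the tray is home: lean the tool back about 40 to 45 degrees, fingers pointing in and down. The fixed chamber behind, with clear roof and sides, is 180 mm wide, 232 mm deep, 165 mm high.
- stop (a point): Middle of the rubber stop's face inside the chamber, 196 mm past the flap plane, 15 mm above the track. The tray's front wall meets it when the push plate's outer face is still 24 mm in front of the flap plane: the tray is then home. The flap can shut only when the valve body is this far in.
- flap (a joint): Angle of the orange flap (112 mm wide, 79 mm high, 4 mm thick), hinged along its upper edge 97 mm above the track, its lower edge 18 mm above the track: 0 = hanging shut, grows as it swings inward, up to 1.7. A light spring and its weight shut it. It does not swing outward.
- impact_wrench: Blue impact wrench lying on the bench, about 195 mm long with a 200 mm handle to the side, 73 mm high. Origin on the bench under the middle of its barrel. Bystander, leave alone.
- carton: White and blue striped closed carton 160 x 110 x 60 mm, origin under its centre. Bystander, leave alone.
- bolt_tub: White tub of bolts 170 x 120 x 45 mm, origin under its centre. Bystander, leave alone.
- blank_flange: White plastic disc, 110 mm in diameter, 18 mm high, origin under its centre. Bystander, leave alone.
- socket: Steel wrench socket standing upright, 32 mm in diameter, 60 mm high, origin under its centre. Bystander, leave alone.

How it is judged:
On the way, in this order (a step that is already met when the one before it is completed fails the run):
1. the white valve body lies in the tray's cradle while the tray is still outside the flap (distance between white_valve_center and tray_seat below 0.012 m and angle between the x axis of white_valve_center and the x axis of tray_seat, either way round below 0.15 rad and x of push_plate in the frame of doorway below -0.23 m), for 0.2 s.
2. the loaded tray swings the flap inward as it goes through (distance between white_valve_center and tray_seat below 0.012 m and angle between the x axis of white_valve_center and the x axis of tray_seat, either way round below 0.15 rad and value of joint flap above 0.6 rad and x of push_plate in the frame of doorway above -0.23 m), for 0.05 s.
At the end, for the whole second after the job is handed in: The white valve body lies in the tray's cradle (within 12 mm of the seat point and 0.15 rad of the tray's axis), the tray is in the chamber up to the stop (push plate's outer face within 32 mm of the flap plane; at the stop it is 24 mm in front of it), and the flap hangs shut (below 0.08 rad) (distance between white_valve_center and tray_seat below 0.012 m and angle between the x axis of white_valve_center and the x axis of tray_seat, either way round below 0.15 rad and x of push_plate in the frame of doorway above -0.032 m and value of joint flap below 0.08 rad); the robot touches nothing.
It fails at once if the grey valve body is moved (more than 30 mm) (distance of grey_valve_center from where it was at the start of the episode above 0.03 m).
It fails at once if another thing on the bench (impact wrench, carton, bolt tub, blank flange or socket) is moved (more than 30 mm) (distance of any of impact_wrench, carton, bolt_tub, blank_flange, socket from where it was at the start of the episode above 0.03 m).
It also fails if it takes over 67 s, if anything falls off the work surface, if the arm or the gripper's body presses on something with over 40 N, if the wrist force passes 120 N, or if a joint passes its speed limit or range.

### The arm

A 6-joint arm with a two-finger parallel gripper is mounted at the origin on the work surface. World frame = base frame: x ahead of the robot, y to its left, z up, the work surface at z = 0. Lengths are in m, angles in rad, forces in N, time in s.
With the tool pointing down it reaches from about 0.35 to 0.775 m from the base axis. Payload 5.5 kg.
Tool frame: the origin (TCP) lies at the very end of the fingers, on their centre line; the grasp point (between the pads) lies 19 mm behind it; z points along the fingers, y is the line along which they close (so a half turn about z gives the same grasp; the last joint's range is limited). The gripper opens to 85 mm and grips with 20 to 120 N. Pads are 22 mm wide; open, the fingers measure 114 mm over their backs; the gripper's body (76 mm by 85 mm) begins 54 mm behind the grasp point. The pads swing forward as they close: fully open they stand 13 mm farther back than shut.
Start: joints at [-1.393, 0.313, 0.046, 1.304, 0, 1.431], TCP at [0.18, -0.546, 0.231] pointing down, gripper open.
Joint ranges: [-2.76, 2.76], [-0.86, 1.69], [-1.03, 1.26], [-2.2, 2.34], [-1.47, 1.5], [-3.14, 3.14]. Speed limits (rad/s): [2.57, 2.57, 3.14, 3.14, 3.14, 3.14].

### API

Orientations are given as a rotation vector (axis times angle).
In Python, from rig import robot gives the robot as it stands.
- The arm moves only by the tool jog_arm, never from a script. Its arguments are lists of equal length, an entry for each row: "linear": the shift along the tool's x, y, z in cm, a list of three; "spin": the turn about the tool's z in rad; "claw": the opening, from 0 (shut) to 1 (fully open). In form: {"linear": [[dx, dy, dz], ...], "spin": [spin, ...], "claw": [claw, ...]}. A call has 1 to 10 rows; each row shifts and turns the commanded pose from where the row before left it, along the tool's axes as they then stand; what a row does not reach is not made up. A row lasts 1/12 s, in which the tool goes at most 41.7 mm and 7.16 degrees, less where a joint would pass 70% of its speed; a pose out of reach is approached as far as the arm can. A call is refused whole if a number of a shift passes 4.17 or a number of a turn 0.125, either way. A call with a gripper value outside its range is refused whole. The fingers move at their own pace and stop on an object; "grip_force" is the grip in N (left out, the last holds). Time passes only in rows, so rows that do not move let the fingers close. It gives the time, the measured TCP pose, the force, the opening and the grip force at its end, in the units of the state.
- robot.observe(): the state, without advancing time (a new reading comes with each control period).
- robot.get_image(name): name is "scene" or "top" or "wrist"; returns a dict with "frame" (420x560x3 uint8, blue, green, red), "depth" (420x560 float32, m along the optical axis (not along the pixel's ray), 0 where there is no reading), "vfov" (degrees; the focal length in pixels is half the picture's height over the tangent of half this angle, whatever the lens; pixels are square), "cx", "cy" (the principal point, pixels), "dist_coeffs" ([k1, k2, p1, p2, k3] as OpenCV has them; the pictures are not rectified), "world_from_camera" (4x4, takes a point from camera to world coordinates). Camera axes: x right, y down, z forward; pixel columns grow to the right and rows downward; lengths in m; the calibration is good to about 2 mm. A picture is of the moment at which its call begins.
- robot.hand_in(): hands the job in; it is judged then, once.
The state is a dict: "t": time; "joint_pos": joint angles; "qvel": joint speeds; "joint_efforts": joint torques, N m; "tcp_pos": TCP position; "orientation": TCP orientation; "force": force on the tool from outside, world axes, zero at the start; "wrist_torque": the same for the moment, N m; "gripper_width": finger opening in m; "gripper_force": force on a finger pad.
Only numpy, scipy, OpenCV 4.12 (cv2) and the standard library are available. Lean on these libraries where they do the work, as an engineer would, in place of code of your own. Each camera call takes 0.05 s, during which the arm holds its last target. There are 200 camera calls.

## Working session

There is one attempt and no reset: what is moved stays moved. The work goes in short steps, Python scripts to look and compute and a tool call to move; the robot and the scene stay as the last step left them, time stands still between calls to the robot, and variables do not carry over. Pictures are saved under pics/ and viewed, at most 10 in all, crops included, and the job is handed in when it is done.

Besides the shell and the picture viewer there is one more tool, called after "Request:" as name(argument=value, ...) on one line, values as JSON. jog_arm: Moves the arm, as the interface text tells. Its arguments: {"type":"object","properties":{"linear":{"type":"array"},"spin":{"type":"array"},"claw":{"type":"array"},"grip_force":{"type":"number"}},"required":["linear","spin","claw"]}

```bash
mkdir -p pics; ls
cat > h.py <<'E'
from rig import robot
import numpy as np, cv2
from scipy.spatial.transform import Rotation as R
def grab(n,save=None):
    d=robot.get_image(n)
    if save: cv2.imwrite('pics/'+save,d['frame'])
    np.savez(''+n+'.npz',**{k:np.array(v) for k,v in d.items()})
    return d
def cloud(d):
    H,W=d['depth'].shape; f=H/2/np.tan(np.radians(float(d['vfov']))/2)
    K=np.array([[f,0,d['cx']],[0,f,d['cy']],[0,0,1]],float)
    u,v=np.meshgrid(np.arange(W),np.arange(H))
    p=cv2.undistortPoints(np.stack([u,v],-1).reshape(-1,1,2).astype(float),K,np.array(d['dist_coeffs'],float)).reshape(H,W,2)
    z=d['depth']; P=np.dstack([p[...,0]*z,p[...,1]*z,z])
    T=np.array(d['world_from_camera']); return P@T[:3,:3].T+T[:3,3]
E
python3 - <<'E'
from h import *
a=grab('top','top0.png'); b=grab('scene','scene0.png')
print(robot.observe()); print(np.round(a['world_from_camera'],3),a['vfov'])
E
```

```text
pics
{'t': 0.1, 'joint_pos': array([-1.39261867e+00,  3.13966269e-01,  4.50961753e-02,  1.30361236e+00,
        2.61191956e-05,  1.43122034e+00]), 'qvel': array([-0.00076091, -0.00204239,  0.00098222, -0.00030651, -0.0012365 ,
       -0.0004612 ]), 'joint_efforts': array([ 2.61138477e-03, -4.81726527e+01,  2.99243706e+01,  1.27162901e-02,
       -1.17706886e-04, -9.81916457e-06]), 'tcp_pos': array([ 0.17957881, -0.54575664,  0.23047621]), 'orientation': array([-3.10036112e+00, -4.96762271e-01,  1.00904542e-05]), 'force': array([-0.5385207 , -0.72418842,  0.03317539]), 'wrist_torque': array([ 0.0153015 , -0.02562352, -0.00172596]), 'gripper_force': 0.0, 'gripper_width': 0.0849958195555316}
[[-0.027 -0.985  0.17   0.359]
 [-1.     0.027 -0.002 -0.01 ]
 [-0.003 -0.169 -0.986  1.351]
 [ 0.     0.     0.     1.   ]] 45.50680198812471
```

View pics/top0.png

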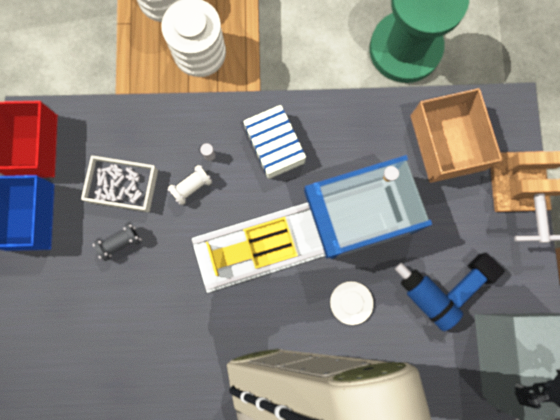

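View pics/scene0.png

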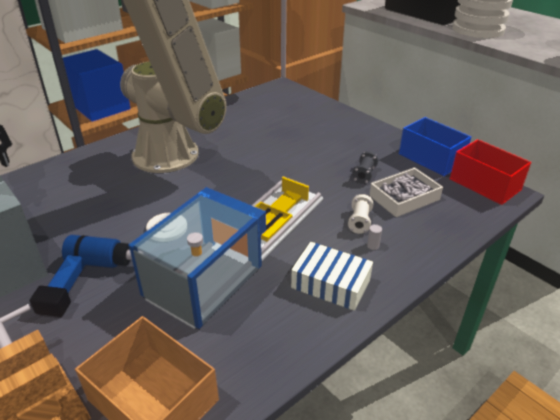

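The top view shows the white valve body at (190,185), the socket at (207,152), the grey valve body at (118,243), the tray at (252,247) and the doorway near (318,230). The way in runs right and slightly up in the picture.

```bash
cat > m1.py <<'E'
from h import *
d=dict(np.load('top.npz')); P=cloud(d); f=d['frame'].astype(int); B,G,Rr=f[...,0],f[...,1],f[...,2]
def win(u0,u1,v0,v1):
    m=np.zeros(B.shape,bool); m[v0:v1,u0:u1]=1; return m
def box(Q): 
    (c,s,a)=cv2.minAreaRect(Q[:,:2].astype(np.float32)); return np.round(c,4),np.round(s,4),round(a,2)
w=win(160,222,160,210)&(P[...,2]>.012)&(np.minimum(B,Rr)>110)
n,l,st,c=cv2.connectedComponentsWithStats(w.astype(np.uint8)); i=1+st[1:,4].argmax()
Q=P[l==i]; print('white',box(Q),len(Q),Q[:,2].max()); 
q=Q[:,:2]-Q[:,:2].mean(0); a=np.linalg.svd(q,full_matrices=False)[2][0]; print('axis',a,np.degrees(np.arctan2(a[1],a[0])))
s=win(198,218,140,164)&(P[...,2]>.05); print('socket',box(P[s]),P[s][:,2].max())
g=win(85,150,220,265)&(P[...,2]>.02); print('grey',box(P[g]))
y=(Rr>150)&(G>120)&(B<100)&win(195,310,210,280)
Q=P[y]; print('yellow',box(Q),Q[:,2].min(),Q[:,2].max())
t=y&(P[...,2]>.046); print('plate top',box(P[t]),np.percentile(P[t][:,2],90), t.sum())
c=y&(P[...,2]<.04)&win(245,310,210,280); print('cradle',box(P[c]))
tr=win(190,312,200,295)&(P[...,2]>.005)&(P[...,2]<.03); print('track',box(P[tr]))
bl=(B>Rr+50)&win(300,440,150,260)&(P[...,2]>.13); print('blue',box(P[bl]),np.percentile(P[bl][:,2],95))
E
python3 m1.py
```

```text
white (array([0.5262, 0.1169]), array([0.4184, 0.1075]), 36.23) 676 1.3511852778480682
axis [-0.56878077  0.82248917] 124.66524871499462
socket (array([0.5684, 0.0844]), array([0.4581, 0.0298]), 25.02) 1.3511852778480682
grey (array([0.4744, 0.2229]), array([0.5072, 0.1083]), 75.75)
yellow (array([0.4499, 0.0469]), array([0.2046, 0.2123]), 15.65) 0.0011162813694010065 1.3511852778480682
plate top (array([0.4149, 0.096 ]), array([0.2337, 0.0474]), 50.79) 0.06367914690476324 39
cradle (array([0.5078, 0.0211]), array([0.107 , 0.1314]), 15.64)
track (array([0.5036, 0.0634]), array([0.3267, 0.254 ]), 88.44)
blue (array([ 0.5482, -0.1605]), array([0.2164, 0.4323]), 24.74) 0.16933453580113483
```

```bash
sed -i "s/P=cloud(d);/P=cloud(d); P[d['depth']<=0]=[0,0,-1];/; s/P\[y\]$/&/" m1.py
sed -i "s/^y=(Rr/y=(P[...,2]>0)\&(Rr/" m1.py
cat >> m1.py <<'E'
# rails/track direction from cradle & tongue yellow regression
Q=P[y]; q=Q[:,:2]-Q[:,:2].mean(0)
w2=(np.minimum(np.minimum(B,G),Rr)>170)&win(190,312,200,295)&(P[...,2]>.003)&(P[...,2]<.035); print('trackwhite',box(P[w2]))
o=(Rr>150)&(B<110)&(G<150)&(G>50)&win(300,345,190,265); print('orange',o.sum())
yy,xx=np.nonzero(y); r=cv2.minAreaRect(np.stack([xx,yy],1).astype(np.float32)); print(r)
for nm,m in(('white',l==i),('cradle',c)):
    Z=P[m][:,2]; print(nm,np.percentile(Z,[5,50,95]))
E
python3 m1.py
python3 - <<'E'
import cv2
f=cv2.imread('pics/top0.png')[130:310,80:340]; cv2.imwrite('pics/crop0.png',cv2.resize(f,None,fx=3,fy=3,interpolation=cv2.INTER_CUBIC))
E
```

```text
white (array([0.6715, 0.2234]), array([0.0577, 0.1076]), 35.99) 673 0.06684038902553135
axis [-0.59210975  0.80585734] 126.3068655479493
socket (array([0.7609, 0.1746]), array([0.03, 0.03]), 85.19) 0.06773623114911476
grey (array([0.5219, 0.4133]), array([0.0594, 0.109 ]), 26.61)
yellow (array([0.4969, 0.06  ]), array([0.107 , 0.2123]), 15.65) 0.0011162813694010065 0.06454399514325915
plate top (array([0.468 , 0.1611]), array([0.0811, 0.002 ]), 15.65) 0.06288805941393782 37
cradle (array([0.5078, 0.0211]), array([0.107 , 0.1314]), 15.64)
track (array([0.5036, 0.0634]), array([0.3267, 0.254 ]), 88.44)
blue (array([ 0.5799, -0.2276]), array([0.1816, 0.2616]), 15.9) 0.16924893286498277
trackwhite (array([0.5027, 0.0463]), array([0.1544, 0.3303]), 16.08)
orange 0
((250.74766540527344, 248.42120361328125), (40.23945617675781, 81.90829467773438), 72.34988403320312)
white [0.03213256 0.04858513 0.06084921]
cradle [0.00819646 0.01369201 0.02718021]
```

View pics/crop0.png

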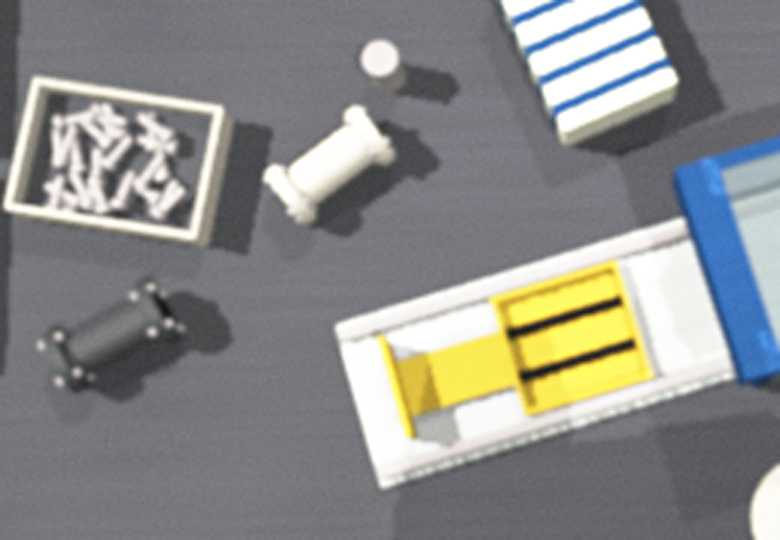

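Request:
jog_arm(linear=[[0,0,0],[0,0,0],[0,0,0],[0,0,0],[0,0,0],[0,0,0],[0,0,0],[0,0,0],[0,0,0],[0,0,0]], spin=[-0.125,-0.125,-0.125,-0.125,-0.125,-0.125,-0.125,-0.125,-0.125,-0.125], claw=[1,1,1,1,1,1,1,1,1,1])

```text
t: 0.93
tcp_pos: [0.1796, -0.5459, 0.2307]
orientation: [-2.217, -2.224, -0.001]
force: [0.1, -0.6, 1.3]
gripper_width: 0.0852
gripper_force: 0.0
```

Request:
jog_arm(linear=[[0,0,0],[0,0,0],[0,0,0],[0,0,0],[0,0,0],[1.4,3.5,0],[1.4,3.5,0],[1.4,3.5,0],[1.4,3.5,0],[1.4,3.5,0]], spin=[-0.125,-0.125,-0.125,-0.125,-0.125,0,0,0,0,0], claw=[1,1,1,1,1,1,1,1,1,1])

```text
t: 1.77
tcp_pos: [0.2815, -0.3856, 0.2308]
orientation: [-1.436, -2.794, -0.001]
force: [1.0, -0.3, 0.1]
gripper_width: 0.0849
gripper_force: 0.0
```

Request:
jog_arm(linear=[[1.4,3.5,0],[1.4,3.5,0],[1.4,3.5,0],[1.4,3.5,0],[1.4,3.5,0],[1.4,3.5,0],[1.4,3.5,0],[1.4,3.5,0],[1.4,3.5,0],[1.4,3.5,0]], spin=[0,0,0,0,0,0,0,0,0,0], claw=[1,1,1,1,1,1,1,1,1,1])

```text
t: 2.6
tcp_pos: [0.4844, -0.0677, 0.231]
orientation: [-1.435, -2.794, 0.0]
force: [-0.1, -0.6, 0.3]
gripper_width: 0.0855
gripper_force: 0.0
```

Request:
jog_arm(linear=[[1.4,3.5,0],[1.4,3.5,0],[1.4,3.5,0],[1.4,3.5,0],[1.4,3.5,0],[1.4,3.5,0],[1.4,3.5,0],[1.4,3.5,0],[1.4,3.5,0],[0,0,0]], spin=[0,0,0,0,0,0,0,0,0,0], claw=[1,1,1,1,1,1,1,1,1,1])

```text
t: 3.43
tcp_pos: [0.6685, 0.2219, 0.2274]
orientation: [-1.427, -2.796, -0.0]
force: [-2.0, -1.0, -0.4]
gripper_width: 0.0851
gripper_force: 0.0
```

```bash
cat > m2.py <<'E'
from h import *
d=grab('wrist','w1.png'); P=cloud(d); P[d['depth']<=0]=[0,0,-1]
s=robot.observe(); Rm=R.from_rotvec(s['orientation']).as_matrix()
print('cam in tool',np.round(Rm.T@(np.array(d['world_from_camera'])[:3,3]-s['tcp_pos']),3))
f=d['frame']; m=(P[...,2]>.012)&(P[...,2]<.09)&(np.hypot(P[...,0]-.6715,P[...,1]-.2234)<.068)
Q=P[m]; print(len(Q),np.percentile(Q[:,2],[5,50,95,99]))
print(cv2.minAreaRect(Q[:,:2].astype(np.float32)))
b=P[m&(P[...,2]>.045)]; print(cv2.minAreaRect(b[:,:2].astype(np.float32)),len(b))
E
python3 m2.py
```

```text
cam in tool [ 0.081  0.003 -0.143]
5789 [0.03571219 0.04985021 0.06032686 0.06134339]
((0.6713395714759827, 0.2248982936143875), (0.059044696390628815, 0.10855618119239807), 36.494327545166016)
((0.6716153025627136, 0.2250698357820511), (0.05228665843605995, 0.10851073265075684), 36.504493713378906) 4541
```

View pics/w1.png

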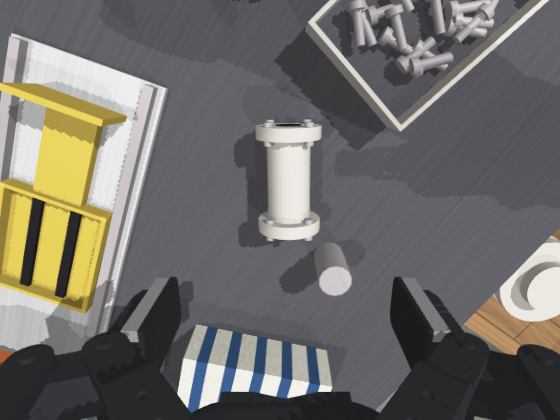

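The wrist view shows the valve body at (288,180), standing clear of the socket and tub. Its measured size (109 x 59 mm) and top height (60 mm) both fit. Now descending.

Request:
jog_arm(linear=[[0,0.4,2],[0,0,3.5],[0,0,3.5],[0,0,3.5],[0,0,3.0],[0,0,2],[0,0,1],[0,0,0],[0,0,0]], spin=[-0.01,0,0,0,0,0,0,0,0], claw=[1,1,1,1,1,1,1,1,1])

```text
t: 4.23
tcp_pos: [0.6697, 0.2179, 0.0469]
orientation: [-1.422, -2.801, 0.0]
force: [0.0, 0.4, 0.5]
gripper_width: 0.0855
gripper_force: 0.0
```

Request:
jog_arm(linear=[[0.5,0.5,0],[0,0,1],[0,0,1],[0,0,1],[0,0,0.3],[0,0,0]], spin=[0,0,0,0,0,0], claw=[1,1,1,1,1,1])

```text
t: 4.73
tcp_pos: [0.6694, 0.2252, 0.0111]
orientation: [-1.42, -2.799, 0.004]
force: [-0.4, 0.6, -0.6]
gripper_width: 0.0852
gripper_force: 0.0
```

Request:
jog_arm(linear=[[0,0.2,-0.2],[0,0,0],[0,0,0],[0,0,0],[0,0,0],[0,0,0],[0,0,0],[0,0,0],[0,0,0],[0,0,0]], spin=[0,0,0,0,0,0,0,0,0,0], claw=[0.8,0.6,0.5,0.4,0.4,0.3,0.3,0.3,0.3,0.3], grip_force=50)

```text
t: 5.57
tcp_pos: [0.6729, 0.2268, 0.0161]
orientation: [1.421, 2.801, 0.001]
force: [-0.3, -0.1, 5.5]
gripper_width: 0.0387
gripper_force: 50.5
```

Request:
jog_arm(linear=[[0,0,-1],[0,0,-3],[0,0,-3.5],[0,0,-3.5],[0,0,-3.5],[0,0,-3],[0,0,-1],[0,0,0]], spin=[0,0,0,0,0,0,0,0], claw=[0.3,0.3,0.3,0.3,0.3,0.3,0.3,0.3])

```text
t: 6.23
tcp_pos: [0.6741, 0.2272, 0.2037]
orientation: [1.419, 2.798, 0.006]
force: [1.0, 0.4, -3.6]
gripper_width: 0.0384
gripper_force: 51.2
```

Request:
jog_arm(linear=[[-1,-1.5,0],[-2,-3,0],[-2,-3,0],[-2,-3,0],[-2,-3,0],[-1.5,-2,0],[-0.5,-1,0],[0,0,0],[0,0,0],[0,0,0]], spin=[0,0.06,0.06,0.06,0.06,0.06,0.06,0,0,0], claw=[0.3,0.3,0.3,0.3,0.3,0.3,0.3,0.3,0.3,0.3])

```text
t: 7.07
tcp_pos: [0.584, 0.0507, 0.1985]
orientation: [-1.897, -2.502, 0.002]
force: [0.7, 0.7, -3.9]
gripper_width: 0.0383
gripper_force: 51.3
```

```bash
cat > m3.py <<'E'
from h import *
d=grab('wrist','w2.png'); P=cloud(d); P[d['depth']<=0]=[0,0,-1]
s=robot.observe(); print(s['tcp_pos'],s['orientation'],s['gripper_width'])
f=d['frame'].astype(int); y=(f[...,2]>140)&(f[...,1]>110)&(f[...,0]<110)&(P[...,2]>.004)&(P[...,2]<.08)
Q=P[y]; mm=lambda Q:cv2.minAreaRect(Q[:,:2].astype(np.float32))
print('yellow',mm(Q),np.percentile(Q[:,2],[1,50,99]))
dv=np.array([.27,-.963]); n=np.array([.963,.27])
t=y&(P[...,2]>.05); print('plate top',mm(P[t]),t.sum(),P[t].mean(0))
w=y&(P[...,2]<.034)&((P[...,:2]-[.5103,.012])@dv>-.068); print('cradle',mm(P[w]))
E
python3 m3.py
```

```text
[0.58430719 0.05093802 0.19888746] [-1.89666633e+00 -2.50256344e+00  1.19014287e-03] 0.038125326264706424
yellow ((0.49540647864341736, 0.060426726937294006), (0.11437752842903137, 0.23608793318271637), 16.152408599853516) [0.01152292 0.02047418 0.05970562]
plate top ((0.46857449412345886, 0.16414470970630646), (0.08974552154541016, 0.0044029755517840385), 15.650446891784668) 730 [0.46680798 0.1633968  0.05899284]
cradle ((0.5094486474990845, 0.011943027377128601), (0.11437752842903137, 0.13513542711734772), 16.152408599853516)
```

View pics/w2.png

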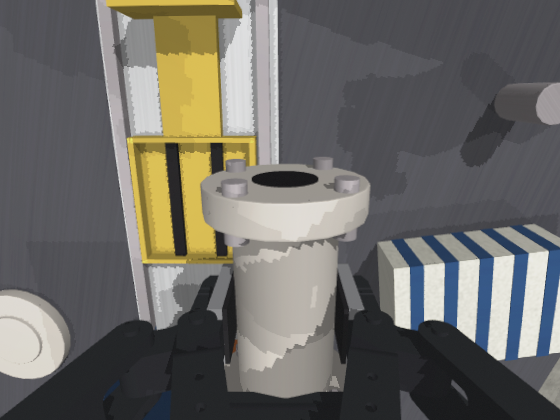

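```bash
cat > m4.py <<'E'
from h import *
d=dict(np.load('wrist.npz')); P=cloud(d); P[d['depth']<=0]=[0,0,-1]
f=d['frame'].astype(int); y=(f[...,2]>120)&(f[...,1]>90)&(f[...,0]<110)&(P[...,2]>.004)&(P[...,2]<.08)
y[:130]=0; y[268:]=0; y[:,270:]=0
mm=lambda Q:cv2.minAreaRect(Q[:,:2].astype(np.float32))
z=P[y][:,2]; print(mm(P[y&(P[...,2]>.02)]),np.percentile(z,[2,50,98]))
dv=np.array([.272,-.962]); n=np.array([.962,.272]); q=(P[y&(P[...,2]>.021)][:,:2]-[.5115,.011])
print(np.percentile(q@dv,[0.5,99.5]),np.percentile(q@n,[.5,99.5]))
rail=(P[...,2]>.016)&(P[...,2]<.024)&(f.min(-1)>120); rail[:,300:]=0; q=(P[rail][:,:2]-[.5115,.011])
print(np.histogram(q@n,bins=np.arange(-.09,.0901,.005)))
E
python3 m4.py
```

```text
((0.5082519054412842, 0.01529403030872345), (0.11361487209796906, 0.12417985498905182), 15.425363540649414) [0.01160488 0.01348246 0.0278269 ]
[-0.06689915  0.05658761] [-0.05565328  0.05497433]
(array([   0,    0,    0,    0, 1260, 1746,  554,    2,    0,    0,    0,
          0,    4,    1,    0,    0,    0,    0,    0,    0,    0,    0,
          0,    0,    0,    0,    0,    0,    0,  486,  989,  573,    0,
          0,    0,    0]), array([-9.00000000e-02, -8.50000000e-02, -8.00000000e-02, -7.50000000e-02,
       -7.00000000e-02, -6.50000000e-02, -6.00000000e-02, -5.50000000e-02,
       -5.00000000e-02, -4.50000000e-02, -4.00000000e-02, -3.50000000e-02,
       -3.00000000e-02, -2.50000000e-02, -2.00000000e-02, -1.50000000e-02,
       -1.00000000e-02, -5.00000000e-03,  8.32667268e-17,  5.00000000e-03,
        1.00000000e-02,  1.50000000e-02,  2.00000000e-02,  2.50000000e-02,
        3.00000000e-02,  3.50000000e-02,  4.00000000e-02,  4.50000000e-02,
        5.00000000e-02,  5.50000000e-02,  6.00000000e-02,  6.50000000e-02,
        7.00000000e-02,  7.50000000e-02,  8.00000000e-02,  8.50000000e-02,
        9.00000000e-02]))
```

The wrist view shows the tray cradle at roughly (130–255, 137–262). Its rim is centred on the track, and the valve body is held square. Moving over the seat.

Request:
jog_arm(linear=[[-0.3,-1.5,1],[-0.5,-2.5,2],[-0.5,-2,2],[-0.5,-1.5,2],[0,-0.6,2],[0,0,1],[0,0,0],[0,0,0],[0,0,0]], spin=[0,0,0,0,0,0,0,0,0], claw=[0.3,0.3,0.3,0.3,0.3,0.3,0.3,0.3,0.3])

```text
t: 7.87
tcp_pos: [0.513, 0.0115, 0.1013]
orientation: [1.897, 2.502, 0.002]
force: [-0.3, -0.5, -2.3]
gripper_width: 0.0383
gripper_force: 51.4
```

Request:
jog_arm(linear=[[0.1,-0.2,1],[0,0,1.5],[0,0,1.5],[0,0,1.0],[0,0,0.6],[0,0,0.5],[0,0,0.3],[0,0,0],[0,0,0],[0,0,0]], spin=[0,0,0,0,0,0,0,0,0,0], claw=[0.3,0.3,0.3,0.3,0.3,0.3,0.3,0.3,0.3,0.3])

```text
t: 8.7
tcp_pos: [0.5095, 0.0114, 0.0368]
orientation: [1.899, 2.501, 0.001]
force: [0.8, -0.6, -2.9]
gripper_width: 0.0386
gripper_force: 51.5
```

Request:
jog_arm(linear=[[0,0.15,0.2],[0,0,0.2],[0,0,0.2],[0,0,0],[0,0,0]], spin=[0,0,0,0,0], claw=[0.3,0.3,0.3,0.3,0.3])

```text
t: 9.12
tcp_pos: [0.5105, 0.0119, 0.0303]
orientation: [1.9, 2.502, -0.0]
force: [0.7, -0.6, -2.7]
gripper_width: 0.0387
gripper_force: 51.6
```

```bash
python3 -c "
from h import *
grab('wrist','w3.png')"
```

```text
(no output)
```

View pics/w3.png

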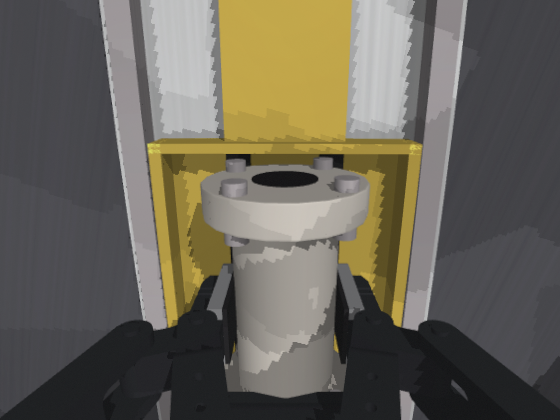

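The valve body is centred between the cradle walls (walls at x≈155 and 415, valve body at x≈286) and just behind the rear wall at y≈147. It has not touched yet, so I'm lowering until contact.

Request:
jog_arm(linear=[[0,0,0.2],[0,0,0.2],[0,0,0],[0,0,0]], spin=[0,0,0,0], claw=[0.3,0.3,0.3,0.3])

```text
t: 9.5
tcp_pos: [0.5108, 0.0119, 0.0293]
orientation: [1.898, 2.501, 0.001]
force: [-9.4, 1.2, 24.6]
gripper_width: 0.0381
gripper_force: 54.3
```

Request:
jog_arm(linear=[[0,0,-0.3],[0,0,0],[0,0,0],[0,0,0],[0,0,0],[0,0,0],[0,0,0]], spin=[0,0,0,0,0,0,0], claw=[0.3,0.5,0.6,0.65,0.65,0.65,0.65])

```text
t: 10.08
tcp_pos: [0.5103, 0.0119, 0.029]
orientation: [-1.9, -2.502, 0.001]
force: [-0.8, -0.2, -0.0]
gripper_width: 0.0556
gripper_force: 0.0
```

Request:
jog_arm(linear=[[0,0,-1],[0,0,-2],[0,0,-3],[0,0,-4],[0,0,-4],[0,0,-3],[0,0,-1],[0,0,0]], spin=[0,0,0,0,0,0,0,0], claw=[0.65,0.65,0.7,0.8,1,1,1,1])

```text
t: 10.75
tcp_pos: [0.5125, 0.0117, 0.2133]
orientation: [1.896, 2.497, 0.005]
force: [-0.4, 1.1, -0.4]
gripper_width: 0.0853
gripper_force: 0.0
```

```bash
cat > m5.py <<'E'
from h import *
d=grab('wrist','w4.png'); P=cloud(d); P[d['depth']<=0]=[0,0,-1]
mm=lambda Q:cv2.minAreaRect(Q[:,:2].astype(np.float32))
m=(P[...,2]>.045)&(P[...,2]<.09)&(np.hypot(P[...,0]-.511,P[...,1]-.012)<.07); print('valve',mm(P[m]),np.percentile(P[m][:,2],99))
f=d['frame'].astype(int); y=(f[...,2]>120)&(f[...,1]>90)&(f[...,0]<110)
t=y&(P[...,2]>.05)&(P[...,2]<.07); print('plate top',mm(P[t]))
dv=np.array([.272,-.962]); n=np.array([.962,.272])
r=y&(P[...,2]>.022)&(P[...,2]<.032); q=(P[r][:,:2]-[.511,.012]); print(np.percentile(q@dv,[.5,99.5]),np.percentile(q@n,[.5,99.5]))
E
python3 m5.py
```

```text
valve ((0.5106561183929443, 0.011313866823911667), (0.05871954560279846, 0.10873210430145264), 15.732268333435059) 0.0751251777569456
plate top ((0.511771023273468, -0.04346775263547897), (0.10635317862033844, 0.20096661150455475), 24.441953659057617)
[-0.14893633  0.1440437 ] [-0.05507442  0.05451921]
```

View pics/w4.png

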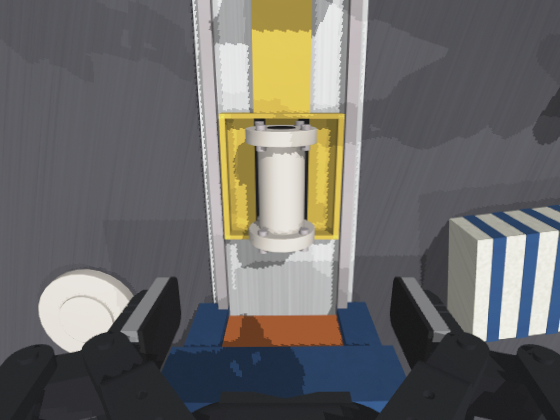

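Seated: centre is within about 1 mm of the seat, the axis is aligned to 0.1°, and the top is at 75 mm. The tool can't be tilted by this interface, so I plan to push with the outer back of the open leading finger. First I'm checking the gripper's real profile in the depth picture.

Run:
```python
from h import *
d=dict(np.load('wrist.npz')); P=cloud(d); s=robot.observe(); Rm=R.from_rotvec(s['orientation']).as_matrix()
Q=(P-s['tcp_pos'])@Rm; dd=d['depth']; m=(dd>0)&(dd<.26)&(np.abs(Q[...,0])<.06)&(Q[...,2]<.03)
for a in np.arange(-.13,.02,.01):
    k=m&(Q[...,2]>=a)&(Q[...,2]<a+.01)
    if k.sum(): 
        q=Q[k]; print(round(a,3),k.sum(),np.round(np.percentile(q[:,1],[0.5,99.5]),3),np.round(np.percentile(q[:,0],[1,99]),3))
# hood front edge
P[dd<=0]=[0,0,-1]; f=d['frame'].astype(int); b=(f[...,0]>f[...,2]+25)&(P[...,2]>.1)&(P[...,2]<.18)&(P[...,1]<-.05)&(dd>.2)
dv=np.array([.27,-.963]); o=np.array([.5515,-.128]); q=(P[b][:,:2]-o)@dv; print(b.sum(),np.percentile(q,[1,5,20]),np.percentile(P[b][:,2],[2,98]))
y=(f[...,2]>150)&(f[...,0]<80)&(f[...,1]<120)&(P[...,2]>.0)&(P[...,2]<.12); q=(P[y][:,:2]-o)@dv; print('orange',y.sum(),np.percentile(q,[5,50,95]))
```

```text
-0.1 570 [-0.032  0.035] [0.017 0.019]
-0.09 9904 [-0.064  0.064] [0.009 0.019]
-0.08 9444 [-0.071  0.071] [-0.005  0.018]
-0.07 7935 [-0.072  0.074] [-0.007  0.015]
-0.06 1941 [-0.062  0.064] [-0.001  0.014]
-0.05 2454 [-0.055  0.057] [-0.01   0.012]
-0.04 2029 [-0.055  0.058] [-0.01   0.012]
-0.03 1511 [-0.054  0.057] [-0.01   0.012]
-0.02 243 [-0.042  0.045] [-0.009  0.01 ]
11785 [-0.02894142 -0.02854365 -0.028104  ] [0.11033738 0.16572664]
orange 2474 [-0.00272305 -0.00191956 -0.00108951]
```

The depth check gives:

| Part | Position or size |
|---|---|
| Finger backs | 57 mm off axis |
| Elbows | 72 mm off axis, only 60–90 mm above the TCP |
| Hood edge | 28 mm in front of the flap plane, confirmed |

With the TCP at about 6 mm the elbows pass below the hood edge (108 mm), and the body stays about 10 mm behind it. Going behind the plate.

Request:
jog_arm(linear=[[2,0,0],[4,0,0],[4,0,0],[4,0,0],[4,0,0],[4,0,0],[2,0,0],[1,0,0],[0,0,0],[0,0,0]], spin=[0,0,0,0,0,0,0,0,-0.125,-0.125], claw=[1,1,1,1,1,1,1,1,1,1], grip_force=100)

```text
t: 11.63
tcp_pos: [0.442, 0.2528, 0.2072]
orientation: [-1.562, -2.723, 0.005]
force: [-0.2, 0.5, 0.8]
gripper_width: 0.0852
gripper_force: 0.0
```

Request:
jog_arm(linear=[[0,0,0],[0,0,0],[0,0,0],[0,0,0],[0,0,0],[0,0,0],[0,0,0],[0,0,0],[0,0,0],[0,0,0]], spin=[-0.125,-0.125,-0.125,-0.125,-0.125,-0.125,-0.125,-0.125,-0.125,-0.125], claw=[1,1,1,1,1,1,1,1,1,1])

```text
t: 12.47
tcp_pos: [0.4426, 0.2515, 0.2073]
orientation: [0.323, -3.122, 0.002]
force: [0.2, 0.2, -0.3]
gripper_width: 0.0853
gripper_force: 0.0
```

Request:
jog_arm(linear=[[0,0,1],[0,0,3],[0,0,3],[0,0,3],[0,0,2],[0,0,1],[0,0,0],[0,0,0]], spin=[-0.07,0,0,0,0,0,0,0], claw=[1,1,1,1,1,1,1,1])

```text
t: 13.13
tcp_pos: [0.4428, 0.2521, 0.0787]
orientation: [0.423, -3.111, 0.001]
force: [0.3, 0.1, -0.3]
gripper_width: 0.0855
gripper_force: 0.0
```

Request:
jog_arm(linear=[[0,0,2],[0,0,2],[0,0,2],[0,0,0.8],[0,0,0.3],[0,0,0],[0,0,0]], spin=[0,0,0,0,0,0,0], claw=[1,1,1,1,1,1,1])

```text
t: 13.72
tcp_pos: [0.4443, 0.2531, 0.0095]
orientation: [-0.424, 3.111, 0.0]
force: [-0.3, -0.2, 0.7]
gripper_width: 0.0853
gripper_force: 0.0
```

Request:
jog_arm(linear=[[0,-1,0.3],[0,-1,0],[0,-0.5,0],[0,-0.3,0],[0,-0.3,0],[0,-0.3,0],[0,-0.4,0],[0,-0.5,0],[0,-0.6,0],[0,-0.7,0]], spin=[0,0,0,0,0,0,0,0,0,0], claw=[1,1,1,1,1,1,1,1,1,1])

```text
t: 14.55
tcp_pos: [0.4584, 0.1998, 0.0058]
orientation: [-0.427, 3.112, 0.004]
force: [-2.0, 5.3, 2.8]
gripper_width: 0.0854
gripper_force: 2.4
```

Request:
jog_arm(linear=[[0,-0.7,0],[0,-0.7,0],[0,-0.7,0],[0,-0.7,0],[0,-0.7,0],[0,-0.7,0],[0,-0.7,0],[0,-0.7,0],[0,-0.7,0],[0,-0.7,0]], spin=[0,0,0,0,0,0,0,0,0,0], claw=[1,1,1,1,1,1,1,1,1,1])

```text
t: 15.38
tcp_pos: [0.477, 0.1323, 0.0057]
orientation: [-0.426, 3.112, 0.005]
force: [-2.1, 5.9, 3.7]
gripper_width: 0.0852
gripper_force: 3.0
```

Request:
jog_arm(linear=[[0,-0.7,0],[0,-0.7,0],[0,-0.7,0],[0,-0.7,0],[0,-0.7,0],[0,-0.7,0],[0,-0.7,0],[0,-0.7,0],[0,-0.7,0],[0,-0.7,0]], spin=[0,0,0,0,0,0,0,0,0,0], claw=[1,1,1,1,1,1,1,1,1,1])

```text
t: 16.22
tcp_pos: [0.4954, 0.0653, 0.0057]
orientation: [-0.427, 3.112, 0.006]
force: [-1.4, 8.3, 4.4]
gripper_width: 0.0852
gripper_force: 4.2
```

Request:
jog_arm(linear=[[0,-0.7,0],[0,-0.7,0],[0,-0.7,0],[0,-0.7,0],[0,-0.7,0],[0,-0.7,0],[0,-0.7,0],[0,0,0]], spin=[0,0,0,0,0,0,0,0], claw=[1,1,1,1,1,1,1,1])

```text
t: 16.88
tcp_pos: [0.5089, 0.0168, 0.0056]
orientation: [-0.425, 3.113, 0.002]
force: [-0.6, 3.8, 3.1]
gripper_width: 0.0855
gripper_force: 2.2
```

```bash
python3 -c "
from h import *
d=grab('wrist'); e=grab('scene'); cv2.imwrite('pics/w5.png',np.hstack([cv2.resize(d['frame'],(400,300)),cv2.resize(e['frame'][140:360,100:393],(400,300))]))"
```

```text
(no output)
```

View pics/w5.png

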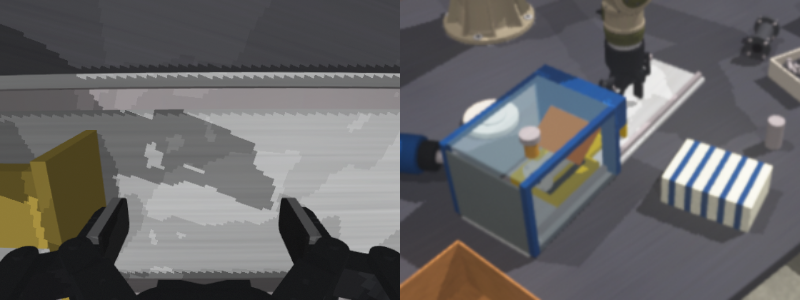

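The left half shows the push plate against the finger back at (100,200). The right half shows the tray in the chamber with the flap lifted over the valve body. About 7 cm remain, so I'm slowing down.

Request:
jog_arm(linear=[[0,-0.5,0],[0,-0.5,0],[0,-0.5,0],[0,-0.5,0],[0,-0.5,0],[0,-0.5,0],[0,-0.5,0],[0,-0.5,0],[0,-0.5,0],[0,-0.5,0]], spin=[0,0,0,0,0,0,0,0,0,0], claw=[1,1,1,1,1,1,1,1,1,1])

```text
t: 17.82
tcp_pos: [0.5216, -0.0297, 0.0056]
orientation: [0.428, -3.112, -0.005]
force: [-2.7, 10.5, 7.8]
gripper_width: 0.0849
gripper_force: 5.7
```

Request:
jog_arm(linear=[[0,-0.3,0],[0,-0.3,0],[0,-0.3,0],[0,-0.2,0],[0,0,0]], spin=[0,0,0,0,0], claw=[1,1,1,1,1])

```text
t: 18.23
tcp_pos: [0.523, -0.0357, 0.006]
orientation: [0.433, -3.11, -0.017]
force: [-7.7, 30.2, 15.7]
gripper_width: 0.0853
gripper_force: 4.2
```

Run:
```python
from h import *
d=grab('wrist'); e=grab('scene'); cv2.imwrite('pics/w6.png',np.hstack([cv2.resize(d['frame'],(400,300)),cv2.resize(e['frame'][140:360,100:393],(400,300))]))
dv=np.array([.27,-.963]); n=np.array([.963,.27]); o=np.array([.5515,-.128])
for nm,dd in(('w',d),('s',e)):
    P=cloud(dd); P[dd['depth']<=0]=[0,0,-1]; f=dd['frame'].astype(int)
    q=P[...,:2]-o; X=q@dv; Y=q@n
    if nm=='w':
        y=(f[...,2]>f[...,0]+35)&(f[...,1]>f[...,0]+25)&(P[...,2]>.012)&(P[...,2]<.07)
        t=y&(P[...,2]>.054); print('top',t.sum(),np.percentile(X[t],[2,50,98]),np.percentile(Y[t],[2,98]),P[t][:,2].mean())
        t=y&(P[...,2]<.05)&(P[...,2]>.025); print('face',t.sum(),np.percentile(X[t],[2,50,98]))
    else:
        t=(f[...,2]>f[...,0]+60)&(f[...,1]>f[...,0]+60)&(P[...,2]>.0)&(P[...,2]<.07)&(X>-.1)&(X<.25)&(abs(Y)<.09); print('tray',t.sum(),np.percentile(X[t],[1,99]))
        w=(f.min(-1)>120)&(P[...,2]>.04)&(P[...,2]<.09)&(X>.02)&(X<.22)&(abs(Y)<.05); print('valve',w.sum(),np.percentile(X[w],[2,98]))
```

```text
top 3938 [-0.03851784 -0.0361759  -0.03187042] [-0.04684744 -0.00836098] 0.05819614140760712
face 6107 [-0.03850406 -0.0377149  -0.00094313]Traceback (most recent call last):
  File "<stdin>", line 12, in <module>
    return _quantile_unchecked(
        a, q, axis, out, overwrite_input, method, keepdims, weights)
    return _ureduce(a,
                    func=_quantile_ureduce_func,
    ...<5 lines>...
                    overwrite_input=overwrite_input,
                    method=method)
    r = func(a, **kwargs)
    result = _quantile(arr,
                       quantiles=q,
    ...<2 lines>...
                       out=out,
                       weights=wgt)
    slices_having_nans = np.isnan(arr[-1, ...])
                                  ~~~^^^^^^^^^
IndexError: index -1 is out of bounds for axis 0 with size 0
```

View pics/w6.png

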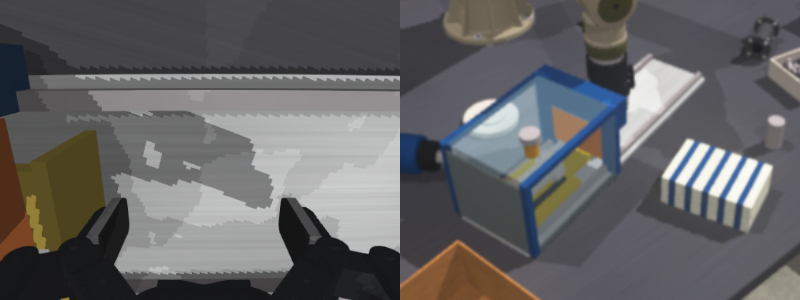

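Run:
```python
from h import *
s=robot.observe(); F=s['force']; M=s['wrist_torque']; print(F,M,s['tcp_pos'],s['orientation'])
Rm=R.from_rotvec(s['orientation']).as_matrix(); f=Rm.T@F; m=Rm.T@M; print('tool',f,m,'arm: M/|Fh|',np.linalg.norm(M[:2])/np.linalg.norm(F[:2]))
r=np.cross(F,M)/(F@F); print('closest pt on line (world rel)',r, 'tool',Rm.T@r)
print(s['joint_pos'])
dv=np.array([.27,-.963]); n=np.array([.963,.27]); o=np.array([.5515,-.128])
e=dict(np.load('scene.npz')); P=cloud(e); P[e['depth']<=0]=[0,0,-1]; f=e['frame'].astype(int); q=P[...,:2]-o; X=q@dv; Y=q@n
o_=(f[...,2]>f[...,0]+50)&(f[...,1]<f[...,2]-35)&(abs(X)<.1)&(abs(Y)<.07)&(P[...,2]<.12)&(P[...,2]>.02); print('orange',o_.sum(),[ (round(z,2),np.round(np.median(X[o_&(abs(P[...,2]-z)<.005)]),3)) for z in np.arange(.03,.11,.02) if (o_&(abs(P[...,2]-z)<.005)).any()])
k=(X>-.15)&(X<.0)&(abs(Y)<.1)&(P[...,2]>.12)&(P[...,2]<.3)&(f.max(-1)<70)
for z in np.arange(.12,.3,.02):
    j=k&(P[...,2]>z)&(P[...,2]<z+.02)
    if j.sum()>5: print(round(z,2),j.sum(),np.round(np.percentile(X[j],[2,98]),3),np.round(np.percentile(Y[j],[2,98]),3))
```

```text
[-6.62141274 28.82618735 15.32400309] [2.28550779 0.4203272  0.09100677] [ 0.5229802  -0.03576636  0.0059371 ] [ 0.43365932 -3.11030485 -0.01536188]
tool [ -1.51911817  29.68751222 -15.03200428] [-2.31333544 -0.21996658 -0.09271943] arm: M/|Fh| 0.07856937751774809
closest pt on line (world rel) [-0.00344057  0.03210632 -0.06188227] tool [-0.00546057  0.03121186  0.06219381]
[-0.22655149  0.39990542 -0.42854657  0.7469246   0.00872297 -0.50363857]
orange 0 []
0.12 22 [-0.13  -0.058] [-0.004  0.032]
0.14 199 [-0.11  -0.055] [-0.026  0.033]
0.16 215 [-0.102 -0.056] [-0.03   0.034]
0.18 97 [-0.114 -0.055] [-0.028  0.034]
0.2 152 [-0.091 -0.054] [-0.022  0.033]
0.24 18 [-0.075 -0.067] [-0.049 -0.032]
0.26 8 [-0.082 -0.064] [0.031 0.039]
0.28 129 [-0.091 -0.047] [0.022 0.048]
```

Request:
jog_arm(linear=[[0,1,0],[0,0.5,0],[0,0,0.3],[0,0,0.2],[0,0,0],[0,0,0]], spin=[0,0,0,0,0,0], claw=[1,1,1,1,1,1])

```text
t: 18.83
tcp_pos: [0.5214, -0.0279, 0.0005]
orientation: [-0.424, 3.112, 0.0]
force: [-2.3, 5.6, 8.2]
gripper_width: 0.0853
gripper_force: 4.4
```

```bash
cat > st.py <<'E'
from h import *
s=robot.observe(); Rm=R.from_rotvec(s['orientation']).as_matrix(); F=s['force'];M=s['wrist_torque']
print(s['tcp_pos'],'axis X,Y',(s['tcp_pos'][:2]-[.5515,-.128])@[.27,-.963],(s['tcp_pos'][:2]-[.5515,-.128])@[.963,.27],'yaw',np.degrees(np.arctan2(Rm[1,0],Rm[0,0])))
print('tool F',Rm.T@F,'M',Rm.T@M)
E
python3 st.py
```

```text
[ 0.52144003 -0.02786774  0.00053832] axis X,Y -0.104543557845555 -0.0019120405836174613 yaw -164.4877326804423
tool F [ 0.7271675   5.97776648 -8.246793  ] M [-0.31164157  0.09581723  0.05855523]
```

Request:
jog_arm(linear=[[0,1,0],[0,0.5,0],[0,0,0],[0,0,0.1],[0,-0.5,0],[0,-0.5,0],[0,-0.3,0],[0,-0.3,0],[0,-0.2,0],[0,0,0]], spin=[0,0,0,0,0,0,0,0,0,0], claw=[1,1,1,1,1,1,1,1,1,1])

```text
t: 19.67
tcp_pos: [0.522, -0.0304, -0.0006]
orientation: [-0.425, 3.113, 0.002]
force: [-0.7, 3.8, 2.0]
gripper_width: 0.0853
gripper_force: 1.9
```

```bash
python3 st.py
```

```text
[ 0.52197474 -0.0303753  -0.0005667 ] axis X,Y -0.10198441070421943 -0.002074158600231299 yaw -164.46828006420492
tool F [-0.33053844  3.90155276 -2.021083  ] M [-0.48499602 -0.00194101 -0.02992391]
```

Request:
jog_arm(linear=[[0,-0.3,0],[0,-0.3,0],[0,-0.3,0],[0,0,0]], spin=[0,0,0,0], claw=[1,1,1,1])

```text
t: 20.0
tcp_pos: [0.5234, -0.0362, -0.0003]
orientation: [0.428, -3.112, -0.01]
force: [-4.2, 18.4, 9.0]
gripper_width: 0.0853
gripper_force: 2.2
```

```bash
python3 st.py
```

```text
[ 5.23387990e-01 -3.61721260e-02 -3.11983652e-04] axis X,Y -0.09602048520062231 -0.0022783391916709325 yaw -164.33094713726948
tool F [-0.9081686  18.91292023 -8.89699954] M [-1.36769014 -0.11838203 -0.00180872]
```

```bash
cat > pl.py <<'E'
from h import *
d=grab('wrist'); dv=np.array([.27,-.963]); n=np.array([.963,.27]); o=np.array([.5515,-.128])
P=cloud(d); P[d['depth']<=0]=[0,0,-1]; f=d['frame'].astype(int); q=P[...,:2]-o; X=q@dv; Y=q@n
y=(f[...,2]>f[...,0]+35)&(f[...,1]>f[...,0]+25)&(P[...,2]>.012)&(P[...,2]<.07)
t=y&(P[...,2]>.054)&(X<-.01); print('plate top X',t.sum(),np.percentile(X[t],[2,50,98]),P[t][:,2].mean())
s=robot.observe(); Rm=R.from_rotvec(s['orientation']).as_matrix(); Q=(P-s['tcp_pos'])@Rm; dd=d['depth']; m=(dd>0)&(dd<.26)&(abs(Q[...,0])<.06)&(Q[...,1]<-.04)&(f.max(-1)<60)
for a in np.arange(-.12,-.0,.005):
    k=m&(Q[...,2]>=a)&(Q[...,2]<a+.005)
    if k.sum()>20: print(round(a,3),k.sum(),np.round(np.percentile(Q[k][:,1],[1,50]),4),np.round(np.percentile(Q[k][:,0],[1,99]),3))
E
python3 pl.py
```

```text
plate top X 3692 [-0.02720374 -0.02565068 -0.02053767] 0.0578632896915969
-0.085 457 [-0.064  -0.0599] [0.007 0.013]
-0.08 796 [-0.0674 -0.0605] [0.006 0.016]
-0.075 1360 [-0.0704 -0.0626] [-0.004  0.013]
-0.07 3780 [-0.0721 -0.0573] [-0.007  0.013]
-0.065 1473 [-0.0722 -0.0541] [-0.002  0.014]
-0.06 599 [-0.0681 -0.051 ] [0.006 0.014]
-0.055 373 [-0.0527 -0.0426] [-0.     0.012]
-0.05 384 [-0.055  -0.0418] [-0.007  0.011]
-0.045 514 [-0.0549 -0.0418] [-0.011  0.011]
-0.04 453 [-0.0548 -0.0417] [-0.011  0.011]
-0.035 393 [-0.0554 -0.0417] [-0.011  0.011]
-0.03 424 [-0.0911 -0.042 ] [-0.01  0.06]
-0.025 356 [-0.0913 -0.0419] [-0.01  0.06]
-0.02 206 [-0.0429 -0.0418] [-0.011  0.011]
-0.015 26 [-0.0575 -0.042 ] [-0.06   0.006]
```

The push plate is now at −0.0265 m, so the tray is at the stop. Backing straight off, then up, and checking once more.

Request:
jog_arm(linear=[[0,0.5,0],[0,0.7,0],[0,1.5,0],[0,2.5,0],[0,3,0],[0,3,0],[0,1,-1],[0,0,-3],[0,0,-4],[0,0,-4]], spin=[0,0,0,0,0,0,0,0,0,0], claw=[1,1,1,1,1,1,1,1,1,1])

```text
t: 20.88
tcp_pos: [0.4907, 0.0782, 0.1202]
orientation: [0.425, -3.11, 0.001]
force: [1.9, 0.1, -0.3]
gripper_width: 0.0852
gripper_force: 0.0
```

Request:
jog_arm(linear=[[0,0,-3],[0,0,-1],[0,0,0],[0,0,0],[0,0,0]], spin=[0,0,0,0,0], claw=[1,1,1,1,1])

```text
t: 21.3
tcp_pos: [0.4907, 0.0781, 0.1576]
orientation: [0.424, -3.11, -0.0]
force: [-0.2, -0.6, -0.9]
gripper_width: 0.0852
gripper_force: 0.0
```

```bash
python3 pl.py | head -1
python3 - <<'E'
from h import *
e=grab('top'); s=grab('scene'); w=dict(np.load('wrist.npz'))
dv=np.array([.27,-.963]); o=np.array([.5515,-.128]); P=cloud(e); P[e['depth']<=0]=[0,0,-1]; f=e['frame'].astype(int); X=(P[...,:2]-o)@dv
y=(f[...,2]>130)&(f[...,1]>110)&(f[...,0]<90)&(P[...,2]>.045)&(P[...,2]<.07)&(abs(X)<.1); print('top view plate',y.sum(),np.percentile(X[y],[5,50,95]) if y.any() else '')
g=lambda a:cv2.resize(a,(390,290),interpolation=cv2.INTER_CUBIC)
cv2.imwrite('pics/fin.png',np.vstack([np.hstack([g(s['frame'][180:330,110:310]),g(e['frame'][130:310,190:440])]),np.hstack([g(w['frame']),g(e['frame'])])]))
E
```

```text
plate top X 1535 [-0.02729666 -0.02531003 -0.02035229] 0.057964798962770625
top view plate 68 [-0.02575687 -0.02380691 -0.02140446]
```

View pics/fin.png

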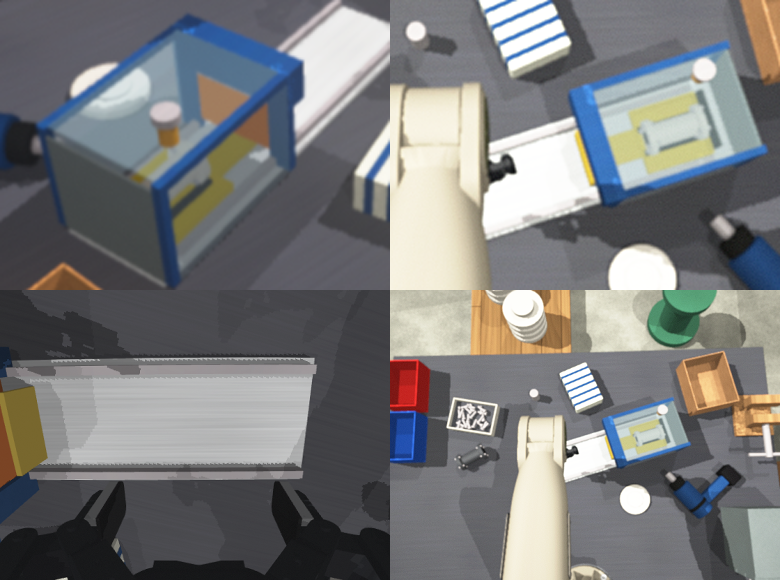

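The final view shows the flap hanging vertical (230,110), the valve body in the cradle at the chamber's far end (670,130), the push plate just outside the hood (580,160), the bystanders in place and the arm clear. Handing in.

```bash
python3 -c "
from rig import robot
print(robot.hand_in())"
```

```text
the job is handed in; nothing more can be done
None
```

I handed the job in at about 21 s of the 67 s allowed, but `hand_in()` gave no verdict; by my last pictures the white valve body lies in the tray, the tray is at the stop (push plate about 25 mm in front of the flap plane), the flap hangs shut, the bystanders look unmoved and the arm is clear. The gripper (tool upright, as it could not be tilted) was blocked once near the hood edge at about 34 N on the wrist before I pushed lower.

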